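Clamp the straightedge at the tape mark

ROBOT

A 6-joint arm with a two-finger parallel gripper is mounted at the origin on the work surface. World frame = base frame: x ahead of the robot, y to its left, z up, the work surface at z = 0. Lengths are in m, angles in rad, forces in N, time in s.
With the tool pointing down it reaches from about 0.35 to 0.925 m from the base axis. Payload 6.4 kg.
Tool frame: the origin (TCP) lies at the very end of the fingers, on their centre line; the grasp point (between the pads) lies 19 mm behind it; z points along the fingers, y is the line along which they close (so a half turn about z gives the same grasp; the last joint's range is limited). The gripper opens to 94 mm and grips with 3 to 60 N. Pads are 16 mm wide; open, the fingers measure 119 mm over their backs; the gripper's body (75 mm by 177 mm) begins 78 mm behind the grasp point.
Start: joints at [1.089, 0.245, 1.558, -0, 1.339, -0.174], TCP at [0.197, 0.619, 0.178] pointing down, gripper open.
Joint ranges: [-3.13, 3.13], [-1.02, 2.26], [0.13, 2.54], [-0.95, 4.09], [0.21, 2.88], [-2.74, 2.74]. Speed limits (rad/s): [2.57, 2.57, 3.14, 3.14, 3.14, 3.14].

INTERFACE

Orientations are given as [roll, pitch, yaw] about the fixed x, y, z axes, in that order (R = Rz(yaw) Ry(pitch) Rx(roll)).
In Python, from workcell import r gives the robot as it stands.
- The arm moves only by the tool arm_command, never from a script. Its argument "series" is a list that holds one entry, the list of rows, each a list of 7 numbers: the shift along the tool's x, y, z in m, then the turn, a rotation vector about the tool's x, y, z in degrees, then the finger opening in m, from 0 to 0.094. A call has 1 to 5 rows; each row shifts and turns the commanded pose from where the row before left it, along the tool's axes as they then stand; what a row does not reach is not made up. A row lasts 1/12 s, in which the tool goes at most 41.7 mm and 7.16 degrees, less where a joint would pass 70% of its speed; a pose out of reach is approached as far as the arm can. A call with a gripper value outside its range is refused whole. The fingers move at their own pace and stop on an object; the grip force is fixed at half the most. Time passes only in rows, so rows that do not move let the fingers close. It gives the time, the measured TCP pose, the force, the opening and the grip force at its end, in the units of the state.
- r.state(): the state, without advancing time (a new reading comes with each control period).
- r.snapshot(name): name is "side" or "top" or "wrist"; returns the picture (420x560x3 uint8, red, green, blue); there is no depth.
- r.get_calibration(name): a dict with "intrinsics" (3x3 intrinsics, pixels), "world_from_camera" (4x4, takes a point from camera to world coordinates); the wrist camera has in their place "T_tool_cam" (4x4, takes a point from camera to tool coordinates, whose origin is the TCP and whose axes are the flange's). Camera axes: x right, y up, looking along -z (the intrinsics and any distortion apply to the point x, -y, -z); pixel columns grow to the right and rows downward; lengths in m; the calibration is good to about 2 mm. A picture is of the moment at which its call begins: read the wrist's pose just before it. get_calibration takes no time and is no camera call.
- r.hand_in(): hands the job in; it is judged then, once.
Trained networks look in the newest picture that a camera, given by its name, has taken for a name from the list of things; names that differ only in an ending like _2 or _b are one class to them, and where a whole thing is asked for, a point or a joint stands for the part that bears it (a point fixed in the world has none). Each returns a list of dicts, best first, with "p" (0 to 1); they miss things now and then, are a little off and sometimes report something else, mostly with a low value. They report only what shows in the picture. A call takes as long as a camera call.
- r.trace(camera, thing): "pixels" (420x560 bool, what is visible of it) and "at" ([column, row] in pixels, amid what is visible of it).
The state is a dict: "clock": time; "joint_positions": joint angles; "joint_velocities": joint speeds; "joint_torque": joint torques, N m; "tcp_pos": TCP position; "orientation": TCP orientation; "contact_force": force on the tool from outside, world axes, zero at the start; "wrist_torque": the same for the moment, N m; "finger_gap": finger opening in m; "finger_force": force on a finger pad.
Only numpy, scipy, OpenCV 4.12 (cv2) and the standard library are available. Lean on these libraries where they do the work, as an engineer would, in place of code of your own. Each camera call takes 0.05 s, during which the arm holds its last target. There are 200 camera calls.

TASK

On the drawing board that has the red clamp knob, slide the straightedge along its rail until the middle of its knob sits over the yellow tape mark, then turn the knob clockwise (seen from above) until it is tight, so that the straightedge is locked there. Let go, and leave the straightedge with the blue knob as it is.

Things in the scene. Friction and masses are not known exactly. Their poses are not given: they have to be found in the camera images.
- red_grip (a point): Centre of the upright grip bar of the red clamp knob, on its axis, 74 mm above the table. Bar: 46 mm along this point's x, 14 mm thick along y, reaching 22 mm below and 10 mm above this point; red flange (48 mm wide, 8 mm high) under it, then a grey carriage on a straight level rail, top 35 mm below this point. Its steel straightedge reaches 170 mm sideways, 55 mm below this point. z up.
- red_knob (a joint): Angle of the red knob, rad, growing clockwise seen from above. Starts loose, 0 to 0.2, bar nearly along the rail; bites from 0.7; tight at its stop, 1.4. Takes 0.1 to 0.2 N m and stays where left. The carriage follows the knob when that is pushed or pulled along the rail: loose, 2 to 3 N move it and it stays where left; tight, it holds 20 N.
- mark (a point): Middle of the yellow tape mark, a strip 10 mm wide laid across the same rail, on the rail's top, 24 mm above the table, straight below the line that the red knob's axis travels. It lies 35 to 145 mm from the knob at the start, within the carriage's travel, away from the robot; the carriage passes freely over it.
- blue_end (a point): One end of the 46 mm grip bar of the blue clamp knob (23 mm from that knob's axis), about 74 mm above the table. This knob belongs to a second board of the same build; it is already tightened with its straightedge where it should stay.

How it is judged:
By the outcome, as a careful person would: the job done as asked, in the order asked, and still so for the second after the job is handed in, with the robot touching nothing.
It also fails if it takes over 35 s, if anything falls off the work surface, if the arm or the gripper's body presses on something with over 40 N, if the wrist force passes 120 N, or if a joint passes its speed limit or range.

## Working session

There is one attempt and no reset: what is moved stays moved. The work goes in short steps, Python scripts to look and compute and a tool call to move; the robot and the scene stay as the last step left them, time stands still between calls to the robot, and variables do not carry over. Pictures are saved under pics/ and viewed, at most 13 in all, crops included, and the job is handed in when it is done.

Besides the shell and the picture viewer there is one more tool, called by a JSON object that holds its "method" and its "body". arm_command: Moves the arm, as the interface text tells. Its arguments: {"type":"object","properties":{"series":{"type":"array","items":{"type":"array","items":{"type":"array","items":{"type":"number"}}}}},"required":["series"]}

```bash
mkdir -p pics; cat > h.py <<'E'
import numpy as np, cv2
from workcell import r
from scipy.spatial.transform import Rotation as R
def cam(n):
    c=r.get_calibration(n); K=np.array(c["intrinsics"])
    if "T_tool_cam" in c:
        s=r.state(); T=np.eye(4); T[:3,:3]=R.from_euler('xyz',s["orientation"]).as_matrix(); T[:3,3]=s["tcp_pos"]
        return K,T@np.array(c["T_tool_cam"]),c
    return K,np.array(c["world_from_camera"]),c
def onz(n,px,z,KT=None):
    K,T=(KT or cam(n))[:2]
    d=np.linalg.inv(K)@[px[0],px[1],1]; d=T[:3,:3]@[d[0],-d[1],-d[2]]
    o=T[:3,3]; return o+d*(z-o[2])/d[2]
E
python3 - <<'E'
from h import *
s=r.state(); print(s)
for n in ["top","side","wrist"]:
    KT=cam(n); im=r.snapshot(n); cv2.imwrite(f"pics/{n}0.png",im[:,:,::-1])
    print(n,[k for k in KT[2]],KT[1][:3,3].round(3))
    for t,z in [("red_grip",.07),("mark",.024),("blue_end",.074)]:
        for d in r.trace(n,t)[:3]: print(n,t,round(d["p"],2),np.round(d["at"],1),d["pixels"].sum(),onz(n,d["at"],z,KT).round(4))
a=[cv2.imread(f"pics/{n}0.png") for n in ["top","side"]]
cv2.imwrite("pics/both.png",cv2.resize(np.hstack(a),(800,300)))
E
```

```text
{'clock': 0.0, 'joint_positions': array([ 1.08887940e+00,  2.45808132e-01,  1.55901170e+00,  1.17495915e-05,
        1.33868067e+00, -1.74106088e-01]), 'joint_velocities': array([-0.00182494,  0.00030555, -0.00178493, -0.00094188, -0.00098906,
       -0.00015712]), 'joint_torque': array([-7.01321478e-04, -4.15839171e+01, -3.14602089e+01,  6.84644748e-02,
        3.33073223e-02, -1.69963155e-04]), 'tcp_pos': array([0.19662125, 0.61886605, 0.17715045]), 'orientation': array([-3.13971563e+00, -3.41749111e-04,  2.83377878e+00]), 'contact_force': array([1.02361074, 0.52583244, 0.5274748 ]), 'wrist_torque': array([-0.00612662, -0.0380558 , -0.00788242]), 'finger_force': 0.0, 'finger_gap': 0.09435503607896488}
top ['intrinsics', 'world_from_camera'] [ 0.443 -0.092  0.887]
top red_grip 0.63 [367.4 236.8] 603 [ 0.4856 -0.2392  0.07  ]
top mark 0.75 [364.8 179.6] 181 [ 0.5973 -0.2452  0.024 ]
top mark 0.27 [366.9 235.9] 518 [ 0.4897 -0.2466  0.024 ]
top blue_end 0.66 [161.7 193.6] 480 [0.5643 0.1318 0.074 ]
side ['intrinsics', 'world_from_camera'] [ 0.356 -0.523  0.533]
side red_grip 0.59 [308.  321.3] 1034 [ 0.4815 -0.2532  0.07  ]
side mark 0.54 [383.3 328. ] 199 [ 0.5931 -0.2755  0.024 ]
side blue_end 0.91 [275.9 166.9] 417 [0.557  0.0995 0.074 ]
wrist ['intrinsics', 'T_tool_cam'] [0.122 0.643 0.385]
```

View pics/top0.png

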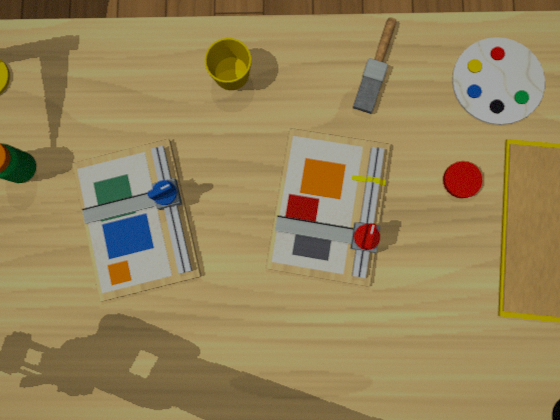

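View pics/side0.png

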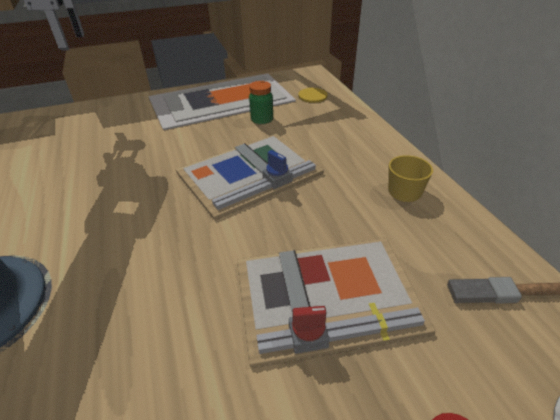

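The top view shows the red knob at (367,237), with its rail running from (360,277) to (378,148) and the yellow mark crossing it near (373,180). The blue knob is at (163,193). The side view agrees: red knob (308,321), mark (383,328). I'm moving above the red knob.

{"method": "arm_command", "body": {"series": [[[-0.026,-0.0255,0,0,0,0,0.094],[-0.026,-0.0255,0,0,0,0,0.094],[-0.026,-0.0255,0,0,0,0,0.094],[-0.026,-0.0255,0,0,0,0,0.094],[-0.026,-0.0255,0,0,0,0,0.094]]]}}

```text
clock: 1.02
tcp_pos: [0.2826, 0.4571, 0.1783]
orientation: [3.141, 0.0, 2.834]
contact_force: [1.7, -0.3, 1.5]
finger_gap: 0.094
finger_force: 0.0
```

{"method": "arm_command", "body": {"series": [[[-0.026,-0.0255,0,0,0,0,0.094],[-0.026,-0.0255,0,0,0,0,0.094],[-0.026,-0.0255,0,0,0,0,0.094],[-0.026,-0.0255,0,0,0,0,0.094],[-0.026,-0.0255,0,0,0,0,0.094]]]}}

```text
clock: 1.43
tcp_pos: [0.368, 0.2961, 0.1786]
orientation: [3.141, 0.001, 2.834]
contact_force: [1.0, -0.1, -0.7]
finger_gap: 0.0941
finger_force: 0.0
```

{"method": "arm_command", "body": {"series": [[[-0.026,-0.0255,0,0,0,0,0.094],[-0.026,-0.0255,0,0,0,0,0.094],[-0.026,-0.0255,0,0,0,0,0.094],[-0.0164,-0.0333,0,0,0,0,0.094],[-0.0164,-0.0333,0,0,0,0,0.094]]]}}

```text
clock: 1.85
tcp_pos: [0.4301, 0.126, 0.1786]
orientation: [3.141, 0.001, 2.834]
contact_force: [-0.1, 0.5, -0.6]
finger_gap: 0.094
finger_force: 0.0
```

{"method": "arm_command", "body": {"series": [[[-0.0164,-0.0333,0,0,0,0,0.094],[-0.0164,-0.0333,0,0,0,0,0.094],[-0.0164,-0.0333,0,0,0,0,0.094],[-0.0164,-0.0333,0,0,0,0,0.094],[-0.0164,-0.0333,0,0,0,0,0.094]]]}}

```text
clock: 2.27
tcp_pos: [0.4574, -0.0577, 0.1787]
orientation: [3.142, 0.001, 2.834]
contact_force: [0.8, 1.3, 0.7]
finger_gap: 0.0938
finger_force: 0.0
```

{"method": "arm_command", "body": {"series": [[[-0.0164,-0.0333,0,0,0,0,0.094],[-0.0164,-0.0333,0,0,0,0,0.094],[-0.0164,-0.0333,0,0,0,0,0.094],[-0.0164,-0.0333,0,0,0,0,0.094],[0,0,0,0,0,0,0.094]]]}}

```text
clock: 2.68
tcp_pos: [0.48, -0.2081, 0.1787]
orientation: [-3.14, 0.002, 2.828]
contact_force: [-0.2, 0.0, -1.3]
finger_gap: 0.094
finger_force: 0.0
```

```bash
python3 - <<'E'
from h import *
s=r.state(); print(s["clock"],s["tcp_pos"],s["orientation"],s["joint_positions"])
n="wrist";KT=cam(n); im=r.snapshot(n); cv2.imwrite("pics/w1.png",im[:,:,::-1])
for t,z in [("red_grip",.07),("mark",.024)]:
    for d in r.trace(n,t)[:3]:
        print(t,round(d["p"],2),np.round(d["at"],1),d["pixels"].sum(),onz(n,d["at"],z,KT).round(4))
E
```

```text
2.6833 [ 0.47997328 -0.2080654   0.17865533] [-3.13972455e+00  1.52124408e-03  2.82846321e+00] [-6.25194880e-01 -5.64382348e-02  1.88074664e+00 -1.35480819e-03
  1.31526315e+00 -1.88251923e+00]
red_grip 0.79 [254.1 221. ] 1745 [ 0.4838 -0.238   0.07  ]
mark 0.88 [273.3 299. ] 393 [ 0.593  -0.2561  0.024 ]
```

View pics/w1.png

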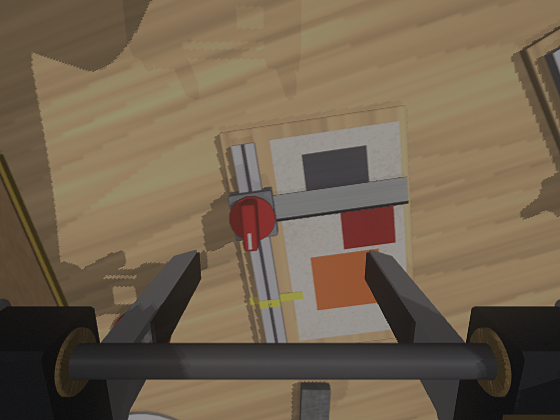

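The wrist view shows the red knob at (250,220), with its bar roughly upright in the image. The rail runs from (244,145) to (277,342) and the mark crosses it near (270,299). I'll zoom in to measure the bar.

```bash
python3 - <<'E'
from h import *
im=cv2.imread("pics/w1.png"); c=im[170:350,200:320]
cv2.imwrite("pics/w1c.png",cv2.resize(c,(400,600),interpolation=cv2.INTER_CUBIC)[:, :])
n="wrist";KT=cam(n)
for p in [(244,145),(277,342),(270,298.5)]: print(p,onz(n,p,.024,KT).round(4))
m=cv2.inRange(cv2.cvtColor(im,cv2.COLOR_BGR2HSV),(22,120,90),(34,255,255)); m[:280]=0;m[320:]=0;m[:,:240]=0;m[:,310:]=0
ys,xs=np.nonzero(m); P=np.array([onz(n,(x,y),.024,KT)[:2] for x,y in zip(xs,ys)]); print(len(xs),P.mean(0),np.polyfit(P[:,1],P[:,0],1))
print(onz(n,(251,218),.052,KT))
E
```

```text
(244, 145) [ 0.4136 -0.223   0.024 ]
(277, 342) [ 0.649  -0.2634  0.024 ]
(270, 298.5) [ 0.5902 -0.2529  0.024 ]
379 [ 0.59369658 -0.24684158] [0.11500877 0.62208553]
[ 0.48356703 -0.23698088  0.052     ]
```

View pics/w1c.png

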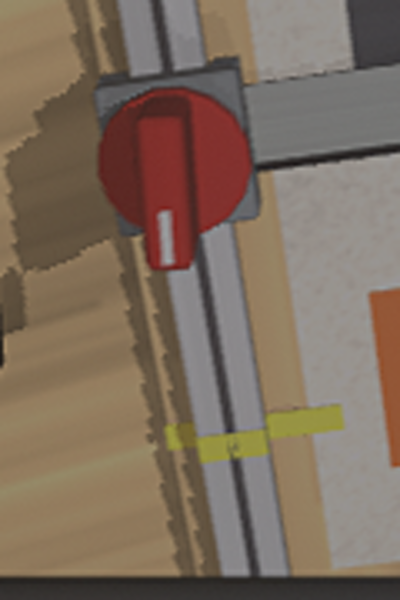

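The crop shows the mark on the rail top at crop (234,446), which is pixel (270,304). The bar's top face runs from crop (160,115) to (170,268), and the groove from (160,40) to (250,570).

```bash
python3 - <<'E'
from h import *
n="wrist";KT=cam(n)
f=lambda p,z: onz(n,(200+p[0]/3.333,170+p[1]/3.333),z,KT)[:2]
m=f((234,446),.024); g=f((160,40),.024)-f((250,570),.024)
a,b=f((158,115),.084),f((170,268),.084)
print("mark",m,"rail ang",np.arctan2(g[1],g[0]),"bar",a,b,(a+b)/2,np.linalg.norm(a-b),np.arctan2(*(a-b)[::-1]))
print("flange",f((174,162),.052))
E
```

```text
mark [ 0.59686966 -0.25487998] rail ang 2.972294578637757 bar [ 0.46296456 -0.23028968] [ 0.50597327 -0.24177096] [ 0.48446891 -0.23603032] 0.04451481649728131 2.88072339924818
flange [ 0.4845436  -0.23602385]
```

{"method": "arm_command", "body": {"series": [[[-0.0129,-0.0251,0.0,0,0,0,0.094],[0,0,0.02,0,0,-3,0.07],[0,0,0.03,0,0,0,0.06],[0,0,0.03,0,0,0,0.06],[0,0,0.02,0,0,0,0.06]]]}}

```text
clock: 3.25
tcp_pos: [0.4832, -0.228, 0.0758]
orientation: [3.14, -0.003, 2.888]
contact_force: [0.2, 0.2, -0.5]
finger_gap: 0.0709
finger_force: 0.0
```

{"method": "arm_command", "body": {"series": [[[0,0,0.0,0,0,0,0.06],[0,0,0,0,0,0,0.06]]]}}

```text
clock: 3.42
tcp_pos: [0.4838, -0.2287, 0.0778]
orientation: [3.141, -0.002, 2.888]
contact_force: [0.7, 0.5, 0.3]
finger_gap: 0.0609
finger_force: 0.0
```

```bash
python3 - <<'E'
from h import *
n="wrist";KT=cam(n);s=r.state();print(s["tcp_pos"],s["orientation"]); im=r.snapshot(n); cv2.imwrite("pics/w2.png",im[:,:,::-1])
for d in r.trace(n,"red_grip")[:3]: print(round(d["p"],2),d["at"],onz(n,d["at"],.075,KT))
E
```

```text
[ 0.48378532 -0.22873694  0.07779156] [ 3.14068428e+00 -1.91172176e-03  2.88788839e+00]
0.74 [262.5, 247.6] [ 0.48081884 -0.24117472  0.075     ]
```

View pics/w2.png

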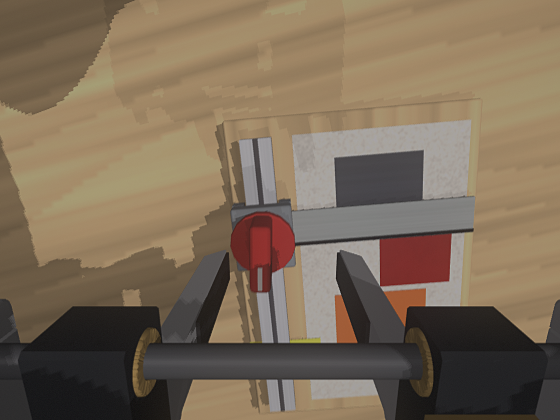

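The wrist view shows the bar centred at about (261,252). The finger midline is about 10 mm off to the right, so I'll shift, go down and close.

{"method": "arm_command", "body": {"series": [[[-0.0024,-0.0092,0.0,0,0,0,0.06],[0,0,0.012,0,0,0,0.06],[0,0,0.009,0,0,0,0.05],[0,0,0,0,0,0,0.04],[0,0,0,0,0,0,0.03]]]}}

```text
clock: 3.93
tcp_pos: [0.4834, -0.2394, 0.0561]
orientation: [3.141, -0.002, 2.886]
contact_force: [0.1, 0.1, -0.7]
finger_gap: 0.0435
finger_force: 0.0
```

{"method": "arm_command", "body": {"series": [[[0,0,0,0,0,0,0.022],[0,0,0,0,0,0,0.02],[0,0,0,0,0,0,0.02]]]}}

```text
clock: 4.18
tcp_pos: [0.4845, -0.2401, 0.0576]
orientation: [-3.141, 0.001, 2.886]
contact_force: [0.5, -0.1, 0.1]
finger_gap: 0.0237
finger_force: 0.0
```

```bash
python3 - <<'E'
from h import *
n="wrist";s=r.state();print(s["tcp_pos"],s["orientation"],s["contact_force"],s["finger_gap"]); im=r.snapshot(n); cv2.imwrite("pics/w3.png",cv2.resize(im[170:330,180:380,::-1],None,fx=3,fy=3))
E
```

```text
[ 0.48445022 -0.24006152  0.05759274] [-3.14136451e+00  5.34899430e-04  2.88617818e+00] [ 0.54386632 -0.08556668  0.1098087 ] 0.023651032254675356
```

View pics/w3.png

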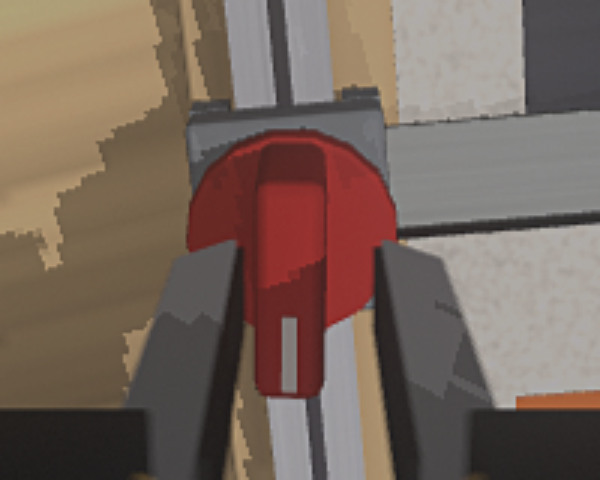

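The crop shows the bar between the fingers at about crop column 290, while the finger midline is at 307. I'll nudge about 2.5 mm and close.

{"method": "arm_command", "body": {"series": [[[0,-0.0025,0,0,0,0,0.022],[0,0,0,0,0,0,0.018],[0,0,0,0,0,0,0.01],[0,0,0,0,0,0,0.005],[0,0,0,0,0,0,0.0]]]}}

```text
clock: 4.65
tcp_pos: [0.4836, -0.2423, 0.0573]
orientation: [-3.142, 0.0, 2.886]
contact_force: [-1.4, -0.5, -0.5]
finger_gap: 0.002
finger_force: 0.0
```

{"method": "arm_command", "body": {"series": [[[0,0,0,0,0,0,0],[0,0,0,0,0,0,0]]]}}

```text
clock: 4.82
tcp_pos: [0.4836, -0.2423, 0.0572]
orientation: [-3.142, -0.0, 2.886]
contact_force: [0.1, -0.9, -0.9]
finger_gap: 0.0004
finger_force: 0.0
```

```bash
python3 - <<'E'
from h import *
n="wrist";s=r.state()
print({k:np.round(s[k],4) for k in ["clock","tcp_pos","orientation","contact_force","wrist_torque","finger_gap","finger_force","joint_positions"]})
E
```

```text
{'clock': np.float64(4.8167), 'tcp_pos': array([ 0.4836, -0.2423,  0.0572]), 'orientation': array([-3.1416, -0.    ,  2.8862]), 'contact_force': array([ 0.1101, -0.8694, -0.8911]), 'wrist_torque': array([-0.0324, -0.016 ,  0.0101]), 'finger_gap': np.float64(0.0004), 'finger_force': np.float64(0.0), 'joint_positions': array([-0.6742,  0.1374,  1.9208, -0.    ,  1.0834, -1.9896])}
```

Closed on nothing, so I'm looking from the fixed cameras.

```bash
python3 - <<'E'
from h import *
s=r.state();t=s["tcp_pos"]; out=[]
for n,cx,cy in [("top",367,237),("side",308,315),("wrist",270,250)]:
    K,T,_=cam(n); p=T[:3,:3].T@(t-T[:3,3]); q=K@[p[0],-p[1],-p[2]]; q=q/q[2]
    im=r.snapshot(n)[:,:,::-1]; 
    for d in r.trace(n,"red_grip")[:2]: print(n,d["p"],d["at"],onz(n,d["at"],.072).round(4))
    print(n,"tcp px",q[:2].round(1)); out.append(cv2.resize(im[cy-60:cy+60,cx-45:cx+45],None,fx=2.95,fy=4*.7375,interpolation=cv2.INTER_CUBIC))
cv2.imwrite("pics/m4.png",np.hstack(out))
E
```

```text
top tcp px [367.9 238.3]
side tcp px [306.2 319.6]
wrist 0.62 [281.0, 239.0] [ 0.4721 -0.2399  0.072 ]
wrist tcp px [282.  248.7]
```

View pics/m4.png

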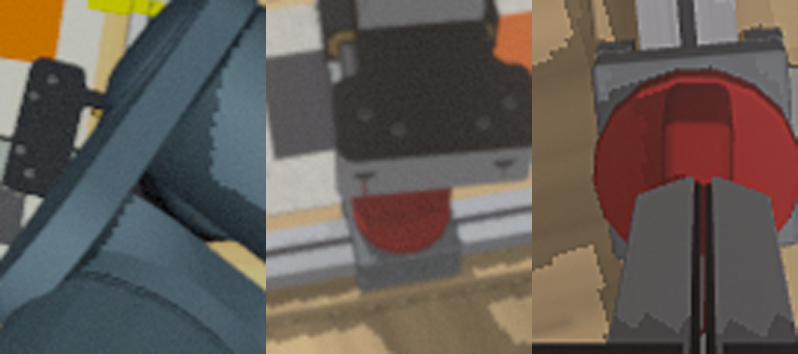

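```bash
python3 - <<'E'
from h import *
np.set_printoptions(suppress=True,precision=4)
for n in ["top","side","wrist"]:
    c=r.get_calibration(n); print(n,c)
K,T,_=cam("wrist"); t=r.state()["tcp_pos"]; 
for z in (.057,.084,.1,.12):
    p=T[:3,:3].T@(np.array([t[0],t[1],z])-T[:3,3]); q=K@[p[0],-p[1],-p[2]]; print(z,q[:2]/q[2],q[2])
E
```

```text
top {'intrinsics': array([[454.9363,   0.    , 269.9643],
       [  0.    , 454.9363, 204.729 ],
       [  0.    ,   0.    ,   1.    ]]), 'world_from_camera': array([[ 0.0011,  0.9926, -0.1217,  0.4435],
       [-0.9995, -0.0029, -0.0324, -0.0921],
       [-0.0325,  0.1217,  0.992 ,  0.8871],
       [ 0.    ,  0.    ,  0.    ,  1.    ]])}
side {'intrinsics': array([[389.4048,   0.    , 285.881 ],
       [  0.    , 389.4048, 210.1018],
       [  0.    ,   0.    ,   1.    ]]), 'world_from_camera': array([[ 0.9391,  0.2344, -0.2515,  0.3557],
       [-0.3436,  0.619 , -0.7062, -0.5228],
       [-0.0098,  0.7496,  0.6618,  0.5333],
       [ 0.    ,  0.    ,  0.    ,  1.    ]])}
wrist {'intrinsics': array([[339.9905,   0.    , 282.4375],
       [  0.    , 339.9905, 217.6643],
       [  0.    ,   0.    ,   1.    ]]), 'T_tool_cam': array([[-0.0011,  0.9633,  0.2686,  0.0785],
       [ 1.    ,  0.0012, -0.    ,  0.0003],
       [-0.0003,  0.2686, -0.9633, -0.2066],
       [ 0.    ,  0.    ,  0.    ,  1.    ]])}
0.057 [282.0116 248.5787] 0.22029422284414454
0.084 [281.9689 265.4079] 0.19428640244337095
0.1 [281.9378 277.69  ] 0.178874360724394
0.12 [281.8904 296.3781] 0.15960930857567285
```

```bash
cat >> h.py <<'E'
def tri(L):
    A=np.zeros((3,3));b=np.zeros(3);rs=[]
    for K,T,px in L:
        d=np.linalg.inv(K)@[px[0],px[1],1]; d=T[:3,:3]@[d[0],-d[1],-d[2]]; d/=np.linalg.norm(d)
        M=np.eye(3)-np.outer(d,d); A+=M; b+=M@T[:3,3]; rs.append((M,T[:3,3]))
    x=np.linalg.solve(A,b); return x.round(4),[round(float(np.linalg.norm(M@(x-o)))*1000,1) for M,o in rs]
E
python3 - <<'E'
from h import *
t=cam("top")[:2]; s=cam("side")[:2]
for a,b in [((388,143),(428,315)),((372,285),(245,353)),((268,268),(240,250)),((290,130),(405,243)),((373,181),(380,322)),((367.4,236.8),(308,321.3))]:
    print(tri([(*t,a),(*s,b)]))
c=r.get_calibration("wrist");K=np.array(c["intrinsics"])
def W(p,yaw):
    T=np.eye(4);T[:3,:3]=R.from_euler('xyz',[np.pi,0,yaw]).as_matrix();T[:3,3]=p;return T@c["T_tool_cam"]
w1=W([.47997,-.20807,.17866],2.8285);w2=W([.48379,-.22874,.07779],2.8879);w3=W([.48445,-.24006,.05759],2.8862)
# flange centre in the three wrist views
print(tri([(K,w1,(252.2,218.6)),(K,w2,(263,243)),(K,w3,(277.7,247))]))
print(tri([(K,w1,(252.2,218.6)),(*t,(367,237))]))
E
```

```text
(array([ 0.6624, -0.2869,  0.0374]), [2.9, 2.9])
(array([ 0.3952, -0.2506,  0.0374]), [4.1, 4.1])
(array([ 0.4321, -0.0612,  0.0357]), [2.5, 2.5])
(array([ 0.7214, -0.1116, -0.0058]), [18.0, 18.0])
(array([ 0.5959, -0.262 ,  0.0184]), [0.5, 0.5])
(array([ 0.4865, -0.2425,  0.0515]), [0.1, 0.1])
(array([ 0.487 , -0.2437,  0.0458]), [0.8, 0.9, 0.2])
(array([ 0.4865, -0.2427,  0.0467]), [0.0, 0.0])
```

Triangulation puts the knob axis at about (0.487,-0.243), so the plan position is right. The apparent finger gap and size suggest the tips end about 25 mm above the reported TCP, just over the bar. I'll reopen and descend in small steps, watching the force.

{"method": "arm_command", "body": {"series": [[[-0.003,0,0,0,0,0,0.045],[0,0,0,0,0,0,0.045],[0,0,0,0,0,0,0.045],[0,0,0,0,0,0,0.045],[0,0,0.004,0,0,0,0.045]]]}}

```text
clock: 5.53
tcp_pos: [0.487, -0.2435, 0.0539]
orientation: [-3.141, 0.001, 2.886]
contact_force: [0.5, 0.3, 0.0]
finger_gap: 0.0301
finger_force: 0.0
```

{"method": "arm_command", "body": {"series": [[[0,0,0.002,0,0,0,0.045],[0,0,0.002,0,0,0,0.045]]]}}

```text
clock: 5.7
tcp_pos: [0.4863, -0.2429, 0.0488]
orientation: [3.141, -0.001, 2.886]
contact_force: [0.3, -0.5, -0.1]
finger_gap: 0.0427
finger_force: 0.0
```

```bash
python3 - <<'E'
from h import *
s=r.state();print(s["tcp_pos"],s["contact_force"],s["finger_gap"]); im=r.snapshot("wrist"); cv2.imwrite("pics/w5.png",cv2.resize(im[170:330,180:380,::-1],None,fx=3,fy=3))
E
```

```text
[ 0.48627268 -0.24292991  0.04875418] [ 0.2693395  -0.50536351 -0.06684942] 0.04274386855282045
```

View pics/w5.png

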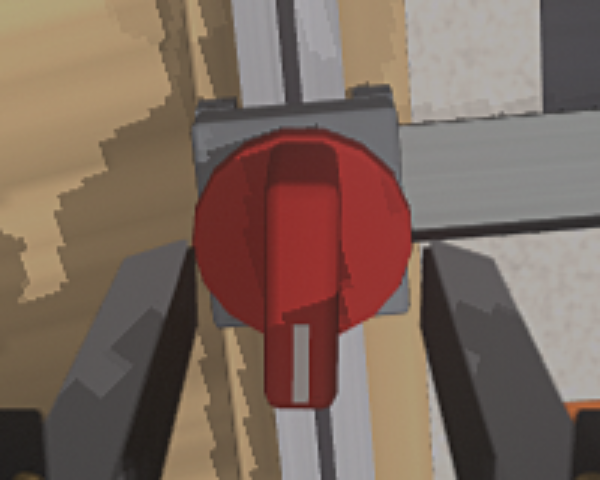

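The crop shows the bar centred between the fingers and no contact, even though the reported TCP (0.049) is below the flange top. That confirms the short tips, so I'm continuing down.

{"method": "arm_command", "body": {"series": [[[0,0,0.004,0,0,0,0.045],[0,0,0.004,0,0,0,0.045],[0,0,0.003,0,0,0,0.045]]]}}

```text
clock: 6.0
tcp_pos: [0.4863, -0.243, 0.0377]
orientation: [3.141, -0.0, 2.886]
contact_force: [0.2, 0.2, 0.9]
finger_gap: 0.0447
finger_force: 0.0
```

{"method": "arm_command", "body": {"series": [[[0,0,0.002,0,0,0,0.045],[0,0,0.002,0,0,0,0.045],[0,0,0,0,0,0,0.045]]]}}

```text
clock: 6.25
tcp_pos: [0.4862, -0.2429, 0.0337]
orientation: [3.141, -0.001, 2.886]
contact_force: [-0.3, 0.4, 0.1]
finger_gap: 0.0448
finger_force: 0.0
```

{"method": "arm_command", "body": {"series": [[[0,0,0,0,0,0,0.03],[0,0,0,0,0,0,0.022],[0,0,0,0,0,0,0.016],[0,0,0,0,0,0,0.01],[0,0,0,0,0,0,0.005]]]}}

```text
clock: 6.67
tcp_pos: [0.4866, -0.2436, 0.0345]
orientation: [-3.141, 0.0, 2.886]
contact_force: [-3.5, -9.0, -0.5]
finger_gap: 0.0151
finger_force: 5.3
```

{"method": "arm_command", "body": {"series": [[[0,0,0,0,0,0,0],[0,0,0,0,0,0,0]]]}}

```text
clock: 6.83
tcp_pos: [0.4865, -0.2442, 0.0345]
orientation: [-3.14, 0.001, 2.886]
contact_force: [-1.6, -4.3, -0.8]
finger_gap: 0.014
finger_force: 30.0
```

Gripped the bar at a 14 mm gap. The arm was still moving slightly between that snapshot and my later script, so I'll recompute the mark relative to the knob.

```bash
python3 - <<'E'
from h import *
c=r.get_calibration("wrist");K=np.array(c["intrinsics"])
T=np.eye(4);T[:3,:3]=R.from_euler('xyz',[-3.1397,.0015,2.8285]).as_matrix();T[:3,3]=[.47997,-.20807,.17866];w1=(K,T@c["T_tool_cam"])
t=cam("top")[:2]
m=onz("w",(270.2,303.8),.024,w1); k=onz("w",(252.2,218.6),.052,w1); b=(onz("w",(247.4,204.5),.084,w1)+onz("w",(251,250.4),.084,w1))/2
print(m,k,b,m-k)
im=cv2.imread("pics/top0.png"); h=cv2.cvtColor(im,cv2.COLOR_BGR2HSV)
y=cv2.inRange(h,(22,150,120),(34,255,255)); y[:165]=0;y[195:]=0;y[:,:345]=0;y[:,395:]=0
ys,xs=np.nonzero(y); print(list(zip(*[(u,ys[xs==u].mean().round(1)) for u in np.unique(xs)])))
rd=(cv2.inRange(h,(0,130,60),(8,255,255))|cv2.inRange(h,(172,130,60),(180,255,255))); rd[:218]=0;rd[256:]=0;rd[:,:350]=0;rd[:,390:]=0
ys,xs=np.nonzero(rd);(cx,cy),rad=cv2.minEnclosingCircle(np.c_[xs,ys].astype(np.float32));print(cx,cy,rad,xs.mean(),ys.mean())
mt=onz("t",(373.5,181),.024,t);kt=onz("t",(cx,cy),.052,t);print(mt,kt,mt-kt)
E
```

```text
[ 0.59791549 -0.2616463   0.024     ] [ 0.48535342 -0.24212152  0.052     ] [ 0.48525952 -0.24204666  0.084     ] [ 0.11256207 -0.01952478 -0.028     ]
[(np.int64(352), np.int64(353), np.int64(354), np.int64(355), np.int64(356), np.int64(357), np.int64(358), np.int64(359), np.int64(360), np.int64(361), np.int64(362), np.int64(363), np.int64(364), np.int64(365), np.int64(366), np.int64(367), np.int64(368), np.int64(369), np.int64(370), np.int64(371), np.int64(372), np.int64(373), np.int64(374), np.int64(375), np.int64(376), np.int64(377), np.int64(378), np.int64(379), np.int64(380), np.int64(381), np.int64(382), np.int64(383), np.int64(384), np.int64(385)), (np.float64(177.5), np.float64(177.0), np.float64(177.5), np.float64(177.5), np.float64(178.0), np.float64(178.0), np.float64(178.0), np.float64(178.0), np.float64(178.0), np.float64(178.5), np.float64(178.5), np.float64(178.5), np.float64(178.5), np.float64(179.0), np.float64(178.5), np.float64(178.5), np.float64(178.5), np.float64(178.5), np.float64(179.0), np.float64(179.0), np.float64(179.0), np.float64(179.0), np.float64(179.0), np.float64(179.5), np.float64(180.0), np.float64(180.0), np.float64(180.0), np.float64(180.0), np.float64(181.5), np.float64(181.5), np.float64(182.0), np.float64(182.5), np.float64(182.5), np.float64(182.0))]
367.1600036621094 235.50999450683594 13.926546096801758 366.5658914728682 236.60077519379846
[ 0.5944908  -0.26169908  0.024     ] [ 0.48892468 -0.24205712  0.052     ] [ 0.10556613 -0.01964195 -0.028     ]
```

{"method": "arm_command", "body": {"series": [[[-0.006,0.0005,0,0,0,0,0],[-0.012,0.001,0,0,0,0,0],[-0.012,0.001,0,0,0,0,0],[-0.012,0.001,0,0,0,0,0],[-0.012,0.001,0,0,0,0,0]]]}}

```text
clock: 7.25
tcp_pos: [0.5399, -0.2534, 0.0345]
orientation: [-3.14, -0.001, 2.886]
contact_force: [-3.0, -4.2, 2.0]
finger_gap: 0.0139
finger_force: 30.0
```

{"method": "arm_command", "body": {"series": [[[-0.012,0.001,0,0,0,0,0],[-0.012,0.001,0,0,0,0,0],[-0.012,0.001,0,0,0,0,0],[-0.012,0.001,0,0,0,0,0],[-0.0113,0.0009,0,0,0,0,0]]]}}

```text
clock: 7.67
tcp_pos: [0.5987, -0.2635, 0.0345]
orientation: [-3.141, -0.001, 2.886]
contact_force: [-2.2, -3.1, 1.6]
finger_gap: 0.0138
finger_force: 30.0
```

{"method": "arm_command", "body": {"series": [[[0,0,0,0,0,0,0],[0,0,0,0,0,0,0]]]}}

```text
clock: 7.83
tcp_pos: [0.5991, -0.2635, 0.0345]
orientation: [-3.14, 0.002, 2.886]
contact_force: [1.2, -5.4, 0.6]
finger_gap: 0.0139
finger_force: 30.0
```

```bash
python3 - <<'E'
from h import *
s=r.state();print(s["tcp_pos"],s["orientation"],s["contact_force"],s["wrist_torque"],s["finger_gap"],s["joint_positions"])
a=cv2.imread("pics/side0.png")[270:370,310:450]; b=r.snapshot("side")[270:370,310:450,::-1]; w=r.snapshot("wrist")[150:350,180:380,::-1]
f=lambda x,s:cv2.resize(x,s,interpolation=cv2.INTER_CUBIC)
cv2.imwrite("pics/m6.png",np.hstack([np.vstack([f(a,(420,300)),f(b,(420,300))]),f(w,(380,600))]))
E
```

```text
[ 0.59909343 -0.26350874  0.0344948 ] [-3.14041756e+00  1.73296385e-03  2.88616751e+00] [ 1.20773591 -5.42666093  0.64086641] [-0.91766828 -0.1512113  -0.05125169] 0.013850732636488923 [-5.87021136e-01  4.09511044e-01  1.63178088e+00 -6.14207760e-04
  1.09827970e+00 -1.90211231e+00]
```

View pics/m6.png

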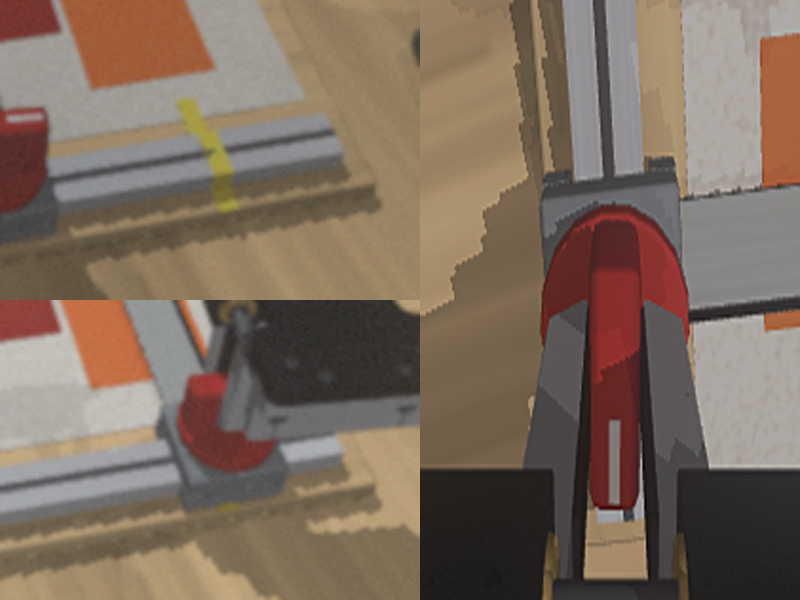

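The side crops show the carriage front centred near crop (235,497), and the strip's near end pokes out at about (231,507). The knob is within about 2 mm, slightly too far. I'll move back 1.5 mm, then turn clockwise.

{"method": "arm_command", "body": {"series": [[[0.0015,0,0,0,0,0,0],[0,0,0,0,0,5,0],[0,0,0,0,0,5,0],[0,0,0,0,0,5,0],[0,0,0,0,0,5,0]]]}}

```text
clock: 8.35
tcp_pos: [0.5966, -0.263, 0.0345]
orientation: [-3.141, 0.001, 2.533]
contact_force: [1.0, -4.6, -2.3]
finger_gap: 0.0139
finger_force: 30.0
```

{"method": "arm_command", "body": {"series": [[[0,0,0,0,0,5,0],[0,0,0,0,0,5,0],[0,0,0,0,0,5,0],[0,0,0,0,0,5,0],[0,0,0,0,0,5,0]]]}}

```text
clock: 8.77
tcp_pos: [0.5968, -0.2629, 0.0345]
orientation: [-3.142, 0.002, 2.097]
contact_force: [0.1, -5.5, -0.8]
finger_gap: 0.0142
finger_force: 30.0
```

{"method": "arm_command", "body": {"series": [[[0,0,0,0,0,5,0],[0,0,0,0,0,5,0],[0,0,0,0,0,5,0],[0,0,0,0,0,5,0],[0,0,0,0,0,3,0]]]}}

```text
clock: 9.18
tcp_pos: [0.5969, -0.2629, 0.0346]
orientation: [3.141, 0.002, 1.696]
contact_force: [1.0, -5.2, -2.0]
finger_gap: 0.0136
finger_force: 30.0
```

```bash
python3 - <<'E'
from h import *
s=r.state();print(s["clock"],s["tcp_pos"],s["orientation"],s["contact_force"],s["wrist_torque"],s["finger_gap"],s["joint_positions"])
E
```

```text
9.1833 [ 0.59688648 -0.26286241  0.03455887] [3.14068234e+00 1.63338222e-03 1.69590351e+00] [ 0.96252135 -5.23539734 -2.03713021] [-1.00421963 -0.24001172  0.05837225] 0.013638463247491545 [-5.88041719e-01  4.04932343e-01  1.63782170e+00 -7.18963953e-04
  1.09708166e+00 -7.12822215e-01]
```

{"method": "arm_command", "body": {"series": [[[0,0,0,0,0,3,0],[0,0,0,0,0,2,0],[0,0,0,0,0,2,0],[0,0,0,0,0,0,0]]]}}

```text
clock: 9.52
tcp_pos: [0.5969, -0.2629, 0.0346]
orientation: [3.14, 0.002, 1.576]
contact_force: [1.4, -4.8, -1.4]
finger_gap: 0.0137
finger_force: 30.0
```

```bash
python3 - <<'E'
from h import *
s=r.state();print(s["orientation"],s["tcp_pos"],s["contact_force"],s["wrist_torque"])
E
```

```text
[3.14037686e+00 1.55937093e-03 1.57616666e+00] [ 0.59693498 -0.26287705  0.03459657] [ 1.36469552 -4.81167589 -1.38957125] [-1.03169125 -0.2884438  -0.02481243]
```

{"method": "arm_command", "body": {"series": [[[0,0,0,0,0,2,0],[0,0,0,0,0,2,0],[0,0,0,0,0,0,0]]]}}

```text
clock: 9.77
tcp_pos: [0.5969, -0.2627, 0.0346]
orientation: [3.141, 0.001, 1.509]
contact_force: [1.4, -4.4, -1.3]
finger_gap: 0.0141
finger_force: 30.9
```

```bash
python3 - <<'E'
from h import *
s=r.state();print(s["orientation"],s["tcp_pos"],s["contact_force"],s["wrist_torque"])
E
```

```text
[3.14078210e+00 1.46687469e-03 1.50853571e+00] [ 0.59689176 -0.2626997   0.03457155] [ 1.36952767 -4.43891875 -1.33721705] [-1.01128163 -0.24233995  0.57444379]
```

The torque rose to 0.57 N m, so the knob is at its stop. Releasing and rising.

{"method": "arm_command", "body": {"series": [[[0,0,0,0,0,0,0.03],[0,0,0,0,0,0,0.045],[0,0,0,0,0,0,0.05],[0,0,0,0,0,0,0.05],[0,0,-0.01,0,0,0,0.05]]]}}

```text
clock: 10.18
tcp_pos: [0.5953, -0.2608, 0.0421]
orientation: [-3.137, -0.003, 1.507]
contact_force: [0.4, -0.3, 0.1]
finger_gap: 0.0442
finger_force: 0.0
```

{"method": "arm_command", "body": {"series": [[[0,0,-0.025,0,0,0,0.06],[0,0,-0.03,0,0,0,0.06],[0,0,-0.03,0,0,0,0.06],[0,0,-0.03,0,0,0,0.06],[0,0,0,0,0,0,0.06]]]}}

```text
clock: 10.6
tcp_pos: [0.6007, -0.2643, 0.1681]
orientation: [3.13, 0.006, 1.508]
contact_force: [0.3, -0.1, 1.2]
finger_gap: 0.0597
finger_force: 0.0
```

{"method": "arm_command", "body": {"series": [[[0,0,0,0,0,0,0.06],[0,0,0,0,0,0,0.06]]]}}

```text
clock: 10.77
tcp_pos: [0.5966, -0.2619, 0.1588]
orientation: [-3.141, -0.001, 1.507]
contact_force: [-0.2, -0.7, 0.6]
finger_gap: 0.0603
finger_force: 0.0
```

```bash
python3 - <<'E'
from h import *
s=r.state();print(s["clock"],s["tcp_pos"],s["orientation"],s["contact_force"],s["finger_gap"])
w=r.snapshot("wrist")[:,:,::-1]; b=r.snapshot("side")[270:370,310:450,::-1]
cv2.imwrite("pics/m7.png",np.vstack([cv2.resize(w,(520,390)),np.pad(cv2.resize(b,(280,200)),((0,0),(0,240),(0,0)))]))
for n in["wrist","side"]:
  for d in r.trace(n,"red_grip")[:2]: print(n,d["p"],d["at"],onz(n,d["at"],.07))
E
```

```text
10.7667 [ 0.59662054 -0.26187993  0.15881169] [-3.14074173e+00 -5.98764227e-04  1.50743435e+00] [-0.17355416 -0.65108626  0.57409191] 0.06030036412808457
wrist 0.93 [285.9, 211.7] [ 0.59869984 -0.25927606  0.07      ]
side 0.74 [382.0, 309.0] [ 0.58543909 -0.27115717  0.07      ]
```

View pics/m7.png

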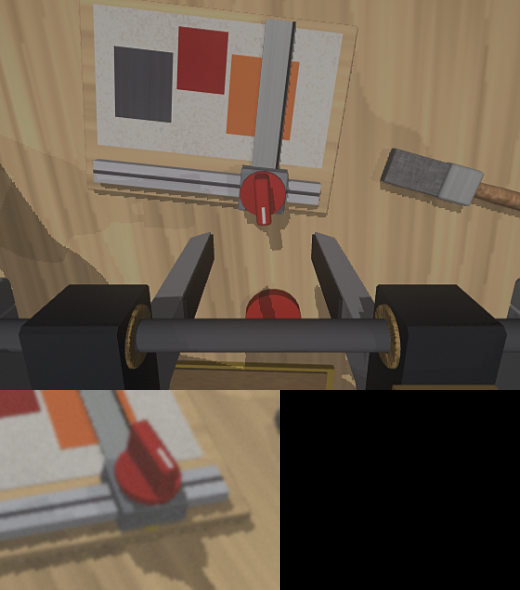

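The wrist view shows the bar now across the rail, knob at about (263,192), tight. I'll move aside and check the position with the top camera.

{"method": "arm_command", "body": {"series": [[[0.02,0,-0.02,0,0,0,0.06],[0.035,0,0,0,0,0,0.06],[0.035,0,0,0,0,0,0.06],[0.035,0,0,0,0,0,0.06],[0.035,0,0,0,0,0,0.06]]]}}

```text
clock: 11.38
tcp_pos: [0.6066, -0.101, 0.1783]
orientation: [-3.14, -0.001, 1.507]
contact_force: [0.6, 0.0, -0.3]
finger_gap: 0.0599
finger_force: 0.0
```

{"method": "arm_command", "body": {"series": [[[0.035,0,0,0,0,0,0.06],[0.03,0,0,0,0,0,0.06],[0.02,0,0,0,0,0,0.06],[0,0,0,0,0,0,0.06],[0,0,0,0,0,0,0.06]]]}}

```text
clock: 11.8
tcp_pos: [0.6121, -0.0169, 0.1783]
orientation: [-3.14, 0.0, 1.509]
contact_force: [-0.2, -0.2, 0.3]
finger_gap: 0.0599
finger_force: 0.0
```

```bash
python3 - <<'E'
from h import *
print(r.state()["clock"],r.state()["contact_force"])
im=r.snapshot("top")[:,:,::-1]; s=r.snapshot("side")[:,:,::-1]
h=cv2.cvtColor(np.ascontiguousarray(im),cv2.COLOR_BGR2HSV)
rd=(cv2.inRange(h,(0,130,60),(8,255,255))|cv2.inRange(h,(172,130,60),(180,255,255))); rd[:155]=0;rd[205:]=0;rd[:,:350]=0;rd[:,400:]=0
ys,xs=np.nonzero(rd);t=cam("top")[:2]
if len(xs):
  print(xs.mean(),ys.mean(),np.percentile(ys,[1,99]),np.percentile(xs,[1,99]))
  yc=np.percentile(ys,[1,99]).mean();print(onz("t",(xs.mean(),yc),.052,t),onz("t",(373.5,179.2),.024,t))
cv2.imwrite("pics/m8.png",np.hstack([cv2.resize(im[140:230,330:420],(400,400)),cv2.resize(s[270:370,330:430],(400,400))]))
E
```

```text
11.8 [-0.22973176 -0.23499678  0.33131343]
375.7602339181287 177.16569200779728 [166. 189.] [363. 390.]
[ 0.5961372  -0.26052191  0.052     ] [ 0.59797887 -0.26179135  0.024     ]
```

View pics/m8.png

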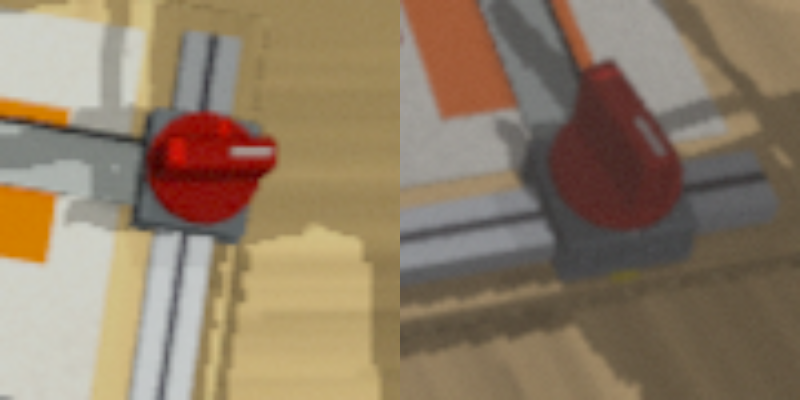

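The side crop shows the tape end at column 624, in the middle of the carriage front (555–692). The top view agrees within 2 mm, and the bar is turned across the rail.

```bash
python3 -c "
from workcell import r
print(r.hand_in())"
```

```text
the job is handed in; nothing more can be done
None
```

The red straightedge is locked with its knob over the yellow mark (within about 2 mm by the cameras), the knob turned clockwise to its stop and released; I left the blue one alone, and the job was handed in at about 12 s of robot time.

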